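# Let the photometer cover down softly

### The arm

A 6-joint arm with a two-finger parallel gripper is mounted at the origin on a cart in front of the work surface, level with it; the furniture and walls round the work are solid. World frame = base frame: x ahead of the robot, y to its left, z up, the work surface at z = 0. Lengths are in m, angles in rad, forces in N, time in s.
With the tool pointing down it reaches from about 0.325 to 1 m from the base axis. Payload 5.1 kg.
Tool frame: the origin (TCP) lies between the finger pads; the fingertips stand 11 mm ahead of it and the grasp point (between the pads) lies 8 mm behind it; z points along the fingers, y is the line along which they close (so a half turn about z gives the same grasp; the last joint's range is limited). The gripper opens to 85 mm and grips with 20 to 120 N. Pads are 22 mm wide; open, the fingers measure 114 mm over their backs; the gripper's body (76 mm by 85 mm) begins 54 mm behind the grasp point. The pads swing forward as they close: fully open they stand 13 mm farther back than shut.
Start: joints at [1.131, 0.124, 1.65, -0, 1.367, -0.083], TCP at [0.227, 0.609, 0.242] pointing down, gripper open.
Joint ranges: [-2.61, 2.61], [-1.02, 2.33], [0.03, 2.71], [-1.35, 4.49], [0.32, 2.68], [-2.91, 2.91]. Speed limits (rad/s): [2.57, 2.57, 3.14, 3.14, 3.14, 3.14].

### API

Orientations are given as a 3x3 rotation matrix whose columns are the frame's x, y, z axes.
In Python, from workcell import arm, grab_frame gives the robot as it stands.
- The arm moves only by the tool jog_arm, never from a script. Its argument "rows" is a list of rows, each a list of 7 numbers: the shift along the tool's x, y, z as a fraction of full scale, then the turn, a rotation vector about the tool's x, y, z as a fraction of full scale, then the finger opening in mm, from 0 to 85.4. In form: [[tx, ty, tz, ax, ay, az, jaw], ...]. A call has exactly 5 rows; each row shifts and turns the commanded pose from where the row before left it, along the tool's axes as they then stand; what a row does not reach is not made up. Full scale, the value 1, is 4 cm for a shift and 10 degrees for a turn. A row lasts 1/8 s, in which the tool goes at most 62.5 mm and 10.7 degrees, less where a joint would pass 70% of its speed; a pose out of reach is approached as far as the arm can. A call with a number of a shift or a turn outside -1 to 1 is refused whole. A call with a gripper value outside its range is refused whole. The fingers move at their own pace and stop on an object; the grip force is fixed at half the most. Time passes only in rows, so rows that do not move let the fingers close, or fill a call up. It gives the time, the measured TCP pose, the force, the opening and the grip force at its end, in the units of the state.
- arm.read_state(): the state, without advancing time (a new reading comes with each control period).
- grab_frame(name): name is "scene" or "top" or "wrist"; returns a dict with "color" (384x512x3 uint8, red, green, blue), "vertical_fov" (degrees; the focal length in pixels is half the picture's height over the tangent of half this angle, whatever the lens; pixels are square), "cx", "cy" (the principal point, pixels), "k1" (the pictures are not rectified: a ray, as slopes to the right and down, at radius r is drawn at 1 + k1 r^2 times it, then the intrinsics apply), "rvec" (rotation vector, rad) and "tvec" (3), from world to camera coordinates, as OpenCV has them. Camera axes: x right, y down, z forward; pixel columns grow to the right and rows downward; lengths in m; the calibration is good to about 2 mm. A picture is of the moment at which its call begins. There is no depth.
- arm.close_job(): hands the job in; it is judged then, once.
The state is a dict: "t": time; "joints": joint angles; "dq": joint speeds; "joint_torque": joint torques, N m; "eef_pos": TCP position; "tcp_rot": TCP orientation; "contact_force": force on the tool from outside, world axes, zero at the start; "moment": the same for the moment, N m; "gripper_width": opening from 0.0 (shut) to 1.0 (fully open); "grasp_force": force on a finger pad.
Only numpy, scipy, OpenCV 4.12 (cv2) and the standard library are available. Lean on these libraries where they do the work, as an engineer would, in place of code of your own. Each camera call takes 0.05 s, during which the arm holds its last target. There are 200 camera calls.

### The job

Close the cover of the bench photometer without a knock, touching it only with the fingertips or the outside of the fingers: push the standing cover towards its lip side until it starts to fall, catch it from below on the fingers while it is still well open, and let it down slowly until it is fully shut. Do not pinch or press it hard, do not let it drop the last part, and leave the bottle, beaker, timer and dish where they stand.

Things in the scene. Friction and masses are not known exactly. Their poses are not given: they have to be found in the camera images.
- photometer: Grey bench photometer, fixed; a box 130 mm deep (x) x 150 wide (y) x 105 high, open on top, small clear cuvettes inside stay below the rim. Origin: centre of its underside on the worktop; z up; -x is its front (display, keys, knob: they stand out at most 11 mm, all lower than 75 mm), +x the hinge side. Its front looks towards the robot, turned up to 0.35 rad either way.
- cover (a joint): Angle (rad) of the flat white cover: 0 shut on the rim, 1.57 upright, 1.9 back on its stop; starts at 1.46 to 1.60. Stiff, damped hinge: between about 1.4 and 1.63 it stays where left; pushed below about 1.3 it falls by itself, slowly at first (about 0.05 rad/s at 1.3, 0.25 at 1.0, 0.45 at 0.6, 0.6 if it hits the rim unheld), some 3 s from 1.3 to 0.6. Pushing or holding it at the lip takes 1 to 3 N.
- lip (a point): Middle of the outer end of the cover's lip, on the cover's underside; moves with it. The cover is a plate 130 mm long from the hinge, 150 wide, 8 thick, about 0.3 kg; the lip, 70 mm wide, 6 thick, in the middle of its free edge, ends 162 mm from the hinge. Upright, this is the top (267 mm up); shut, the lip stands out 32 mm from the body's front, 105 mm up, free below.
- hinge (a point): Point on the cover's hinge axis, at its middle: 65 mm behind the photometer's centre (its +x), 105 mm above the worktop. The axis runs along the photometer's y.
- iodine: Brown reagent bottle with black cap, 52 mm diameter, 110 mm high, loose; origin at the centre of its underside. Stands near the photometer, beside or behind it; leave it alone.
- glass: Small glass beaker, 56 mm diameter, 70 mm high, loose; origin at the centre of its underside. Stands near the photometer, beside or behind it; leave it alone.
- bench_timer: White bench timer, 62 x 66 x 18 mm, loose; origin at the centre of its underside. Leave it alone.
- dish: Flat Petri dish, 62 mm diameter, 14 mm high, loose; origin at the centre of its underside. Leave it alone.

How it is judged:
By the outcome, as a careful person would: the job done as asked, in the order asked, and still so for the second after the job is handed in, with the robot touching nothing.
It also fails if it takes over 58 s, if anything falls off the work surface, if the arm or the gripper's body presses on something with over 40 N, if the wrist force passes 120 N, or if a joint passes its speed limit or range.

## Working session

There is one attempt and no reset: what is moved stays moved. The work goes in short steps, Python scripts to look and compute and a tool call to move; the robot and the scene stay as the last step left them, time stands still between calls to the robot, and variables do not carry over. Pictures are saved under pics/ and viewed, at most 10 in all, crops included, and the job is handed in when it is done.

Besides the shell and the picture viewer there is one more tool, called after "Emit:" by a JSON object that holds its "fn" and its "kwargs", one argument or row to a line. jog_arm: Moves the arm, as the interface text tells. Its arguments: {"type":"object","properties":{"rows":{"type":"array","items":{"type":"array","items":{"type":"number"}}}},"required":["rows"]}

```bash
mkdir -p pics
cat > h.py <<'E'
import numpy as np, cv2
from workcell import arm, grab_frame
def save(n,f): cv2.imwrite(f"pics/{n}.png",cv2.cvtColor(f["color"],cv2.COLOR_RGB2BGR))
def K(f):
    h=f["color"].shape[0]; F=h/2/np.tan(np.radians(f["vertical_fov"])/2)
    return F
def ray(f,uv):
    F=K(f); d=(np.array(uv,float)-[f["cx"],f["cy"]])/F
    s=d.copy()
    for _ in range(20): s=d/(1+f["k1"]*(s@s))
    R=cv2.Rodrigues(np.array(f["rvec"],float))[0]; t=np.array(f["tvec"],float).ravel()
    return -R.T@t, R.T@np.r_[s,1]
def onz(f,uv,z):
    c,d=ray(f,uv); return c+d*(z-c[2])/d[2]
def proj(f,P):
    R=cv2.Rodrigues(np.array(f["rvec"],float))[0]; q=R@np.array(P,float)+np.array(f["tvec"],float).ravel()
    s=q[:2]/q[2]; s=s*(1+f["k1"]*(s@s)); return s*K(f)+[f["cx"],f["cy"]]
E
python3 - <<'E'
from h import *
import pickle
fs={n:grab_frame(n) for n in("scene","top")}
for n,f in fs.items(): save(n+"0",f); print(n,ray(f,(256,192)))
pickle.dump(fs,open("fs.pkl","wb"))
s=arm.read_state();print(s["eef_pos"],s["tcp_rot"],s["t"])
E
```

```text
scene (array([-0.01826513, -0.62435622,  0.51841107]), array([ 0.60809217,  0.65754383, -0.44482218]))
top (array([0.51153933, 0.01478732, 1.07640111]), array([ 5.06091944e-02, -5.51929734e-04, -9.98735124e-01]))
[0.22682299 0.60854824 0.24115922] [[-9.37026800e-01  3.49256527e-01 -8.09185302e-04]
 [ 3.49257436e-01  9.37025134e-01 -1.77242477e-03]
 [ 1.39196045e-04 -1.94342350e-03 -9.99998102e-01]] 0.1
```

View pics/scene0.png

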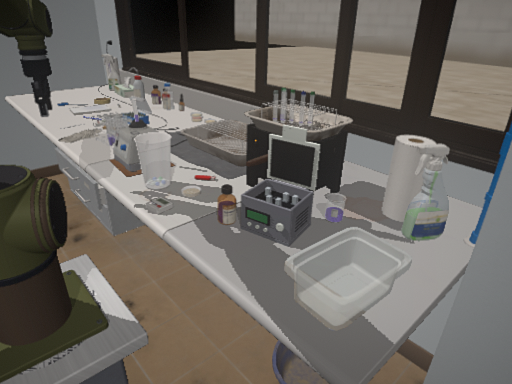

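View pics/top0.png

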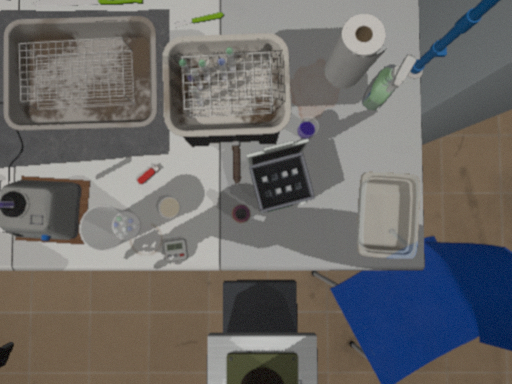

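Scene view: the photometer is at about (275,210) with its cover upright (290,155). The bottle is at (228,205) and the beaker at (335,205). Top view: the photometer is at (281,178), with the cover edge running (250,157)-(307,143). I'll crop both for the corners.

Run:
```python
import cv2,numpy as np
a=cv2.imread("pics/top0.png")[130:230,225:335]; b=cv2.imread("pics/scene0.png")[115:245,205:355]
a=cv2.resize(a,None,fx=5,fy=5,interpolation=cv2.INTER_CUBIC); b=cv2.resize(b,None,fx=4,fy=4,interpolation=cv2.INTER_CUBIC)
cv2.imwrite("pics/ca.png",a);cv2.imwrite("pics/cb.png",b)
```

```text
(no output)
```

View pics/ca.png

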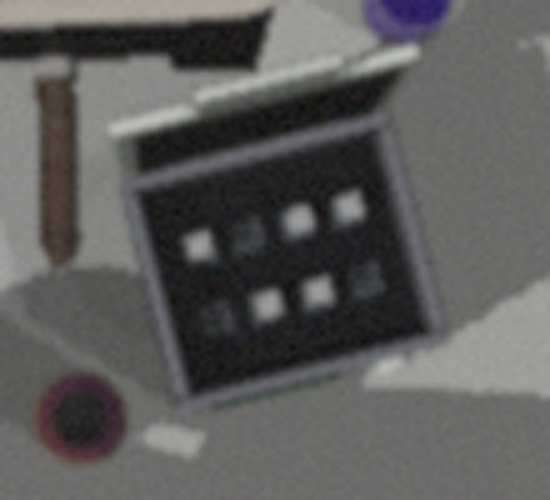

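View pics/cb.png

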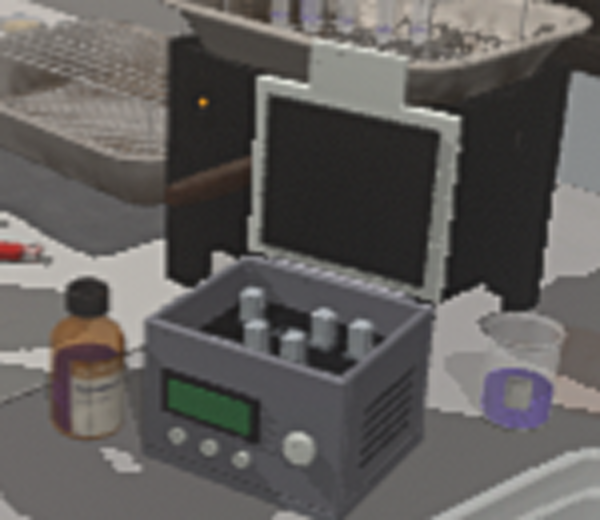

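Crop A shows the rim corners at crop pixels (180,403), (440,335), (385,120) and (132,185), and the lip's top edge at (195,103)-(340,65). In crop B the lip is at (312,45)-(405,60). I'll locate these and the obstacles next.

Run:
```python
from h import *
import pickle
fs=pickle.load(open("fs.pkl","rb")); T=fs["top"];S=fs["scene"]
A=lambda u,v:(225+(u-2)/5,130+(v-2)/5)
B=lambda u,v:(205+(u-1.5)/4,115+(v-1.5)/4)
c=[onz(T,A(*p),.105)[:2] for p in[(180,403),(440,335),(385,120),(132,185)]]
for q in c: print("rim",q.round(4))
c=np.array(c);yv=(c[0]-c[1]);print("yaw front",np.arctan2(-yv[0],yv[1]),np.linalg.norm(yv))
xv=c[2]-c[1];print("yaw side",np.arctan2(xv[1],xv[0]),np.linalg.norm(xv)); 
def tri(a,b):
    (c1,d1),(c2,d2)=ray(T,a),ray(S,b)
    s=np.linalg.lstsq(np.c_[d1,-d2],c2-c1,rcond=None)[0]
    p,q=c1+d1*s[0],c2+d2*s[1]; return ((p+q)/2).round(4),np.linalg.norm(p-q).round(4)
print("lipL",tri(A(195,103),B(312,42)),"lipR",tri(A(340,65),B(407,57)))
print("plL",tri(A(110,130),B(262,76)),"plR",tri(A(418,50),B(460,118)))
print("front rim L",tri(A(180,403),B(147,322)),"R",tri(A(440,335),B(345,380)))
print("tray right-front corner",tri((288,133),(345,131)))
print("tub FR/near corner",tri((415,180),(407,265)),"L",tri((362,178),(352,234)),tri((362,250),(288,266)))
print("beaker",onz(T,(306,129),.035),"bottle",onz(T,(241,213),.11))
```

```text
rim [0.5123 0.0021]
rim [ 0.5481 -0.1365]
rim [ 0.6634 -0.1081]
rim [0.6288 0.0274]
yaw front 0.2530051042108287 0.14317374347394304
yaw side 0.24098062440793305 0.11873706393438811
lipL (array([ 0.6459, -0.0027,  0.2661]), np.float64(0.0005)) lipR (array([ 0.6632, -0.0682,  0.268 ]), np.float64(0.0015))
plL (array([0.6389, 0.0358, 0.2348]), np.float64(0.0002)) plR (array([ 0.6753, -0.1069,  0.2355]), np.float64(0.0009))
front rim L (array([0.5114, 0.0028, 0.1009]), np.float64(0.0021)) R (array([ 0.5483, -0.1368,  0.1045]), np.float64(0.0006))
tray right-front corner (array([ 0.7155, -0.0957,  0.2547]), np.float64(0.0915))
tub FR/near corner (array([ 0.5927, -0.4182,  0.0826]), np.float64(0.0028)) L (array([ 0.6008, -0.2771,  0.0824]), np.float64(0.0043)) (array([ 0.4031, -0.2688,  0.0886]), np.float64(0.0044))
beaker [ 0.74556026 -0.13023838  0.035     ] bottle [0.50498708 0.0540845  0.11      ]
```

```bash
cat >> h.py <<'E'
from scipy.spatial.transform import Rotation as Ro
H=np.array([.656,-.035,.105]); xp=np.array([.97,.245,0]); yp=np.array([-.245,.97,0]); zp=np.array([0,0,1.])
al=np.radians(30); zt=np.cos(al)*yp-np.sin(al)*zp; yt=np.sin(al)*yp+np.cos(al)*zp
RT=np.c_[np.cross(yt,zt),yt,zt]
U,_,V=np.linalg.svd(RT); RT=U@V
def tip(x,y,z): return H*[1,1,0]+x*xp+y*yp+z*zp-.011*zt   # TCP for a tip in photometer frame
def inph(p): d=np.array(p)+.011*zt-H*[1,1,0]; return np.array([d@xp,d@yp,d[2]])
def plan(p,R,n=None,start=None):
    s=arm.read_state(); p0,R0=start or (np.array(s["eef_pos"]),np.array(s["tcp_rot"]))
    rv=Ro.from_matrix(R0.T@R).as_rotvec(); d=np.array(p)-p0
    n=n or int(max(np.ceil(np.abs(R0.T@d).max()/.04),np.ceil(np.linalg.norm(d)/.04),np.ceil(np.linalg.norm(rv)/np.radians(9.5)),1))
    for i in range(n):
        Ri=R0@Ro.from_rotvec(rv*i/n).as_matrix()
        print(np.r_[Ri.T@d/n/.04,rv/n/np.radians(10)].round(2).tolist())
    return np.array(p),R
E
python3 - <<'E'
from h import *
s=arm.read_state();R0=np.array(s["tcp_rot"])
print("A");a=plan([.34,.35,.44],R0);print("B");a=plan([.47,-.02,.44],R0,start=a);print("C")
a=plan([.62,-.24,.36],RT,start=a); print("pre",tip(.031,-.055,.225)-.08*zt)
E
```

```text
A
[-0.55, -0.56, -0.55, 0.0, 0.0, 0.0]
[-0.55, -0.56, -0.55, 0.0, 0.0, 0.0]
[-0.55, -0.56, -0.55, 0.0, 0.0, 0.0]
[-0.55, -0.56, -0.55, 0.0, 0.0, 0.0]
[-0.55, -0.56, -0.55, 0.0, 0.0, 0.0]
[-0.55, -0.56, -0.55, 0.0, 0.0, 0.0]
[-0.55, -0.56, -0.55, 0.0, 0.0, 0.0]
[-0.55, -0.56, -0.55, 0.0, 0.0, 0.0]
[-0.55, -0.56, -0.55, 0.0, 0.0, 0.0]
B
[-0.63, -0.75, 0.0, 0.0, 0.0, 0.0]
[-0.63, -0.75, 0.0, 0.0, 0.0, 0.0]
[-0.63, -0.75, 0.0, 0.0, 0.0, 0.0]
[-0.63, -0.75, 0.0, 0.0, 0.0, 0.0]
[-0.63, -0.75, 0.0, 0.0, 0.0, 0.0]
[-0.63, -0.75, 0.0, 0.0, 0.0, 0.0]
[-0.63, -0.75, 0.0, 0.0, 0.0, 0.0]
[-0.63, -0.75, 0.0, 0.0, 0.0, 0.0]
[-0.63, -0.75, 0.0, 0.0, 0.0, 0.0]
[-0.63, -0.75, 0.0, 0.0, 0.0, 0.0]
C
[-0.68, -0.48, 0.25, -0.73, 0.23, -0.39]
[-0.65, -0.55, 0.16, -0.73, 0.23, -0.39]
[-0.62, -0.61, 0.06, -0.73, 0.23, -0.39]
[-0.57, -0.65, -0.04, -0.73, 0.23, -0.39]
[-0.52, -0.68, -0.15, -0.73, 0.23, -0.39]
[-0.47, -0.68, -0.26, -0.73, 0.23, -0.39]
[-0.41, -0.68, -0.36, -0.73, 0.23, -0.39]
[-0.35, -0.65, -0.46, -0.73, 0.23, -0.39]
pre [ 0.71885304 -0.15719906  0.2705    ]
```

Emit:
{"fn": "jog_arm", "kwargs": {
  "rows": [
    [-0.55, -0.56, -0.55, 0, 0, 0, 0],
    [-0.55, -0.56, -0.55, 0, 0, 0, 0],
    [-0.55, -0.56, -0.55, 0, 0, 0, 0],
    [-0.55, -0.56, -0.55, 0, 0, 0, 0],
    [-0.55, -0.56, -0.55, 0, 0, 0, 0]
  ]
}}

```text
t: 0.72
eef_pos: [0.2911, 0.4645, 0.3524]
tcp_rot: [[-0.937, 0.349, -0.001], [0.349, 0.937, -0.001], [0.0, -0.001, -1.0]]
contact_force: [0.6, 0.5, -0.2]
gripper_width: 0.005
grasp_force: 0.0
```

Emit:
{"fn": "jog_arm", "kwargs": {
  "rows": [
    [-0.55, -0.56, -0.55, 0, 0, 0, 0],
    [-0.55, -0.56, -0.55, 0, 0, 0, 0],
    [-0.55, -0.56, -0.55, 0, 0, 0, 0],
    [-0.55, -0.56, -0.55, 0, 0, 0, 0],
    [-0.63, -0.75, 0, 0, 0, 0, 0]
  ]
}}

```text
t: 1.35
eef_pos: [0.3558, 0.3134, 0.4422]
tcp_rot: [[-0.937, 0.349, 0.003], [0.349, 0.937, 0.002], [-0.002, 0.003, -1.0]]
contact_force: [0.0, -1.4, 0.4]
gripper_width: -0.001
grasp_force: 0.0
```

Emit:
{"fn": "jog_arm", "kwargs": {
  "rows": [
    [-0.63, -0.75, 0, 0, 0, 0, 0],
    [-0.63, -0.75, 0, 0, 0, 0, 0],
    [-0.63, -0.75, 0, 0, 0, 0, 0],
    [-0.63, -0.75, 0, 0, 0, 0, 0],
    [-0.63, -0.75, 0, 0, 0, 0, 0]
  ]
}}

```text
t: 1.98
eef_pos: [0.4211, 0.1283, 0.4398]
tcp_rot: [[-0.937, 0.349, -0.001], [0.349, 0.937, -0.0], [0.0, -0.0, -1.0]]
contact_force: [0.7, -0.8, 0.6]
gripper_width: -0.004
grasp_force: 0.0
```

Emit:
{"fn": "jog_arm", "kwargs": {
  "rows": [
    [-0.63, -0.75, 0, 0, 0, 0, 0],
    [-0.63, -0.75, 0, 0, 0, 0, 0],
    [-0.63, -0.75, 0, 0, 0, 0, 0],
    [-0.63, -0.75, 0, 0, 0, 0, 0],
    [0, 0, 0, 0, 0, 0, 0]
  ]
}}

```text
t: 2.6
eef_pos: [0.4737, -0.0199, 0.4391]
tcp_rot: [[-0.936, 0.353, -0.002], [0.353, 0.936, 0.0], [0.002, -0.001, -1.0]]
contact_force: [-0.6, 0.5, -0.5]
gripper_width: 0.001
grasp_force: 0.0
```

Emit:
{"fn": "jog_arm", "kwargs": {
  "rows": [
    [-0.68, -0.48, 0.25, -0.73, 0.23, -0.39, 0],
    [-0.65, -0.55, 0.16, -0.73, 0.23, -0.39, 0],
    [-0.62, -0.61, 0.06, -0.73, 0.23, -0.39, 0],
    [-0.57, -0.65, -0.04, -0.73, 0.23, -0.39, 0],
    [-0.52, -0.68, -0.15, -0.73, 0.23, -0.39, 0]
  ]
}}

```text
t: 3.22
eef_pos: [0.5674, -0.1556, 0.39]
tcp_rot: [[-0.997, 0.027, -0.078], [-0.027, 0.788, 0.615], [0.078, 0.615, -0.785]]
contact_force: [1.3, 0.5, 0.8]
gripper_width: -0.003
grasp_force: 0.0
```

Emit:
{"fn": "jog_arm", "kwargs": {
  "rows": [
    [-0.47, -0.68, -0.26, -0.73, 0.23, -0.39, 0],
    [-0.41, -0.68, -0.36, -0.73, 0.23, -0.39, 0],
    [-0.35, -0.65, -0.46, -0.73, 0.23, -0.39, 0],
    [0, 0, 0, 0, 0, 0, 0],
    [0, 0, 0, 0, 0, 0, 0]
  ]
}}

```text
t: 3.85
eef_pos: [0.6232, -0.2371, 0.3593]
tcp_rot: [[-0.969, -0.118, -0.216], [-0.246, 0.48, 0.842], [0.004, 0.869, -0.494]]
contact_force: [-0.4, 0.5, 0.0]
gripper_width: 0.003
grasp_force: 0.0
```

Run:
```python
from h import *
s=arm.read_state();print(s["t"],s["eef_pos"],s["joints"],s["contact_force"],s["gripper_width"])
a=plan(tip(.031,-.055,.225)-.08*zt,RT)
f=grab_frame("scene");save("scene1",f)
```

```text
3.85 [ 0.62324768 -0.23711568  0.35927397] [-0.6597734   0.50434036  1.20944453  0.73766231  2.22595629 -2.26474791] [-0.35276592  0.52606411  0.02533067] 0.002831582738413836
[-0.7, -0.31, 0.57, 0.01, -0.0, -0.0]
[-0.7, -0.31, 0.57, 0.01, -0.0, -0.0]
[-0.7, -0.31, 0.57, 0.01, -0.0, -0.0]
[-0.7, -0.31, 0.57, 0.01, -0.0, -0.0]
```

View pics/scene1.png

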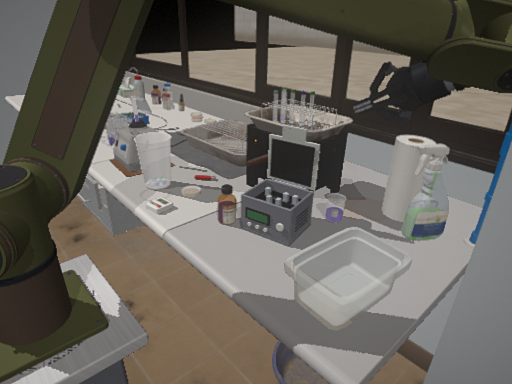

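The gripper is oriented as planned, with fingers at about (375,100), clear of everything. I'll check the spray bottle (top ~(436,160)) and the roll (top (415,142)) against the wrist path.

Run:
```python
from h import *
import pickle
fs=pickle.load(open("fs.pkl","rb")); T=fs["top"];S=fs["scene"]
def tri(a,b):
    (c1,d1),(c2,d2)=ray(T,a),ray(S,b)
    s=np.linalg.lstsq(np.c_[d1,-d2],c2-c1,rcond=None)[0]
    p,q=c1+d1*s[0],c2+d2*s[1]; return ((p+q)/2).round(3),np.linalg.norm(p-q).round(4)
print("roll top",tri((365,34),(415,142)),"spray",tri((405,68),(433,162)),tri((413,60),(443,152)))
for z in(.2,.25,.3): print(z,"spray near",onz(T,(395,75),z).round(3),"tray corner",onz(T,(289,135),z).round(3),"box front",onz(T,(270,135),z).round(3))
p=tip(.031,-.055,.225)-.08*zt
for k in(0,.1,.2,.25,.3): print(k,(p-k*zt).round(3))
```

```text
roll top (array([ 0.927, -0.242,  0.227]), np.float64(0.0064)) spray (array([ 0.845, -0.335,  0.219]), np.float64(0.0155)) (array([ 0.856, -0.345,  0.245]), np.float64(0.0098))
0.2 spray near [ 0.84  -0.325  0.2  ] tray corner [ 0.694 -0.066  0.2  ] box front [ 0.694 -0.02   0.2  ]
0.25 spray near [ 0.822 -0.306  0.25 ] tray corner [ 0.684 -0.061  0.25 ] box front [ 0.684 -0.018  0.25 ]
0.3 spray near [ 0.803 -0.286  0.3  ] tray corner [ 0.673 -0.057  0.3  ] box front [ 0.673 -0.016  0.3  ]
0 [ 0.719 -0.157  0.27 ]
0.1 [ 0.74  -0.241  0.32 ]
0.2 [ 0.761 -0.325  0.37 ]
0.25 [ 0.772 -0.367  0.396]
0.3 [ 0.783 -0.409  0.42 ]
```

Emit:
{"fn": "jog_arm", "kwargs": {
  "rows": [
    [-0.7, -0.3, 0.55, 0, 0, 0, 0],
    [-0.7, -0.3, 0.55, 0, 0, 0, 0],
    [-0.7, -0.3, 0.55, 0, 0, 0, 0],
    [-0.7, -0.3, 0.5, 0, 0, 0, 0],
    [0, 0, 0, 0, 0, 0, 0]
  ]
}}

```text
t: 4.53
eef_pos: [0.719, -0.158, 0.2762]
tcp_rot: [[-0.969, -0.121, -0.217], [-0.248, 0.481, 0.841], [0.003, 0.869, -0.496]]
contact_force: [-0.1, 0.1, -0.2]
gripper_width: 0.001
grasp_force: 0.0
```

Run:
```python
from h import *
s=arm.read_state();print(inph(s["eef_pos"]),s["contact_force"])
a=plan(tip(.031,-.060,.225),RT)
f=grab_frame("top");save("t2",f);g=cv2.imread("pics/t2.png")[80:230,225:425]
cv2.imwrite("pics/t2c.png",cv2.resize(g,None,fx=4,fy=4,interpolation=cv2.INTER_CUBIC))
```

```text
[ 0.03100581 -0.12518305  0.27070949] [-0.07189213  0.14350935 -0.24610898]
[-0.0, -0.09, 0.99, 0.01, -0.01, -0.0]
[-0.0, -0.09, 0.99, 0.01, -0.01, -0.0]
```

View pics/t2c.png

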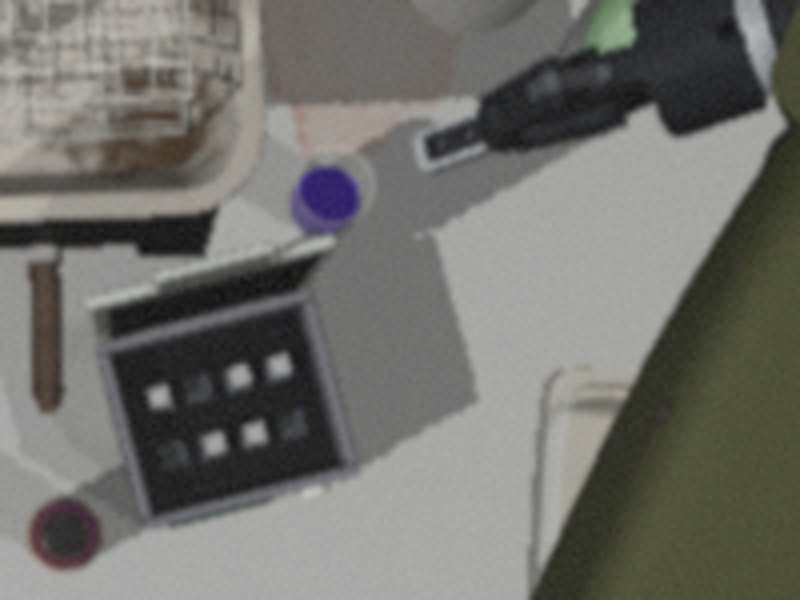

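The fingertip, at crop (425,150), lines up behind the cover plane. The tray's edge at (240,200) is clear, so I'm going in.

Emit:
{"fn": "jog_arm", "kwargs": {
  "rows": [
    [0, -0.05, 0.4, 0, 0, 0, 0],
    [0, -0.05, 0.5, 0, 0, 0, 0],
    [0, -0.05, 0.5, 0, 0, 0, 0],
    [0, -0.03, 0.5, 0, 0, 0, 0],
    [0, 0, 0, 0, 0, 0, 0]
  ]
}}

```text
t: 5.2
eef_pos: [0.7024, -0.0994, 0.2304]
tcp_rot: [[-0.969, -0.117, -0.216], [-0.246, 0.479, 0.842], [0.005, 0.87, -0.494]]
contact_force: [0.3, -1.0, 0.2]
gripper_width: -0.002
grasp_force: 0.0
```

Emit:
{"fn": "jog_arm", "kwargs": {
  "rows": [
    [0.1, 0, 0, 0, 0, 0, 0],
    [0.1, 0, 0, 0, 0, 0, 0],
    [0.1, 0, 0, 0, 0, 0, 0],
    [0.05, 0, 0, 0, 0, 0, 0],
    [0, 0, 0, 0, 0, 0, 0]
  ]
}}

```text
t: 5.82
eef_pos: [0.6897, -0.1043, 0.2309]
tcp_rot: [[-0.97, -0.118, -0.214], [-0.245, 0.48, 0.842], [0.004, 0.869, -0.494]]
contact_force: [-0.2, 0.9, 0.2]
gripper_width: 0.001
grasp_force: 0.0
```

Run:
```python
from h import *
s=arm.read_state();print(inph(s["eef_pos"]),s["contact_force"]@np.c_[xp,yp,zp],s["moment"])
```

```text
[ 0.01573237 -0.06596227  0.22539784] [0.07693275 0.94909933 0.20011445] [-0.43279026 -0.02844497  0.00741916]
```

Emit:
{"fn": "jog_arm", "kwargs": {
  "rows": [
    [0.05, 0, 0.1, 0, 0, 0, 0],
    [0.08, 0, 0.1, 0, 0, 0, 0],
    [0.08, 0, 0, 0, 0, 0, 0],
    [0.08, 0, 0, 0, 0, 0, 0],
    [0.08, 0, 0, 0, 0, 0, 0]
  ]
}}

```text
t: 6.45
eef_pos: [0.6735, -0.1009, 0.2269]
tcp_rot: [[-0.97, -0.118, -0.215], [-0.245, 0.48, 0.842], [0.004, 0.869, -0.494]]
contact_force: [0.3, -0.2, 1.0]
gripper_width: 0.001
grasp_force: 0.4
```

Emit:
{"fn": "jog_arm", "kwargs": {
  "rows": [
    [0.08, 0, 0, 0, 0, 0, 0],
    [0.08, 0, 0, 0, 0, 0, 0],
    [0.08, 0, 0, 0, 0, 0, 0],
    [0.08, 0, 0, 0, 0, 0, 0],
    [0, 0, 0, 0, 0, 0, 0]
  ]
}}

```text
t: 7.08
eef_pos: [0.6611, -0.1042, 0.2271]
tcp_rot: [[-0.97, -0.118, -0.215], [-0.245, 0.48, 0.842], [0.004, 0.869, -0.494]]
contact_force: [-0.1, -0.4, -0.5]
gripper_width: 0.0
grasp_force: 0.0
```

```bash
cat >> h.py <<'E'
def look(n,crop=None):
    f=grab_frame("scene");save(n,f)
    g=cv2.imread(f"pics/{n}.png")[70:260,190:390]
    cv2.imwrite(f"pics/{n}c.png",cv2.resize(g,None,fx=3,fy=3,interpolation=cv2.INTER_CUBIC)); return f
def lipang(f):
    # lip end, left corner (topmost/outer) for several angles: print projections
    for th in np.arange(0,1.6,.1):
        P=[H-.162*np.cos(th)*xp+.162*np.sin(th)*zp+s*.035*yp for s in(1,-1)]
        print(round(th,1),*[((proj(f,p)-[190,70])*3).round() for p in P])
E
python3 - <<'E'
from h import *
s=arm.read_state();print(inph(s["eef_pos"]),s["contact_force"]@np.c_[xp,yp,zp])
f=look("s3");lipang(f)
E
```

```text
[-0.01205671 -0.05883434  0.22156382] [-0.20615722 -0.35197857 -0.5376043 ]
0.0 [170. 397.] [241. 421.]
0.1 [170. 379.] [243. 403.]
0.2 [172. 360.] [245. 384.]
0.3 [175. 341.] [249. 364.]
0.4 [180. 322.] [253. 344.]
0.5 [185. 303.] [259. 324.]
0.6 [191. 284.] [265. 304.]
0.7 [198. 266.] [273. 285.]
0.8 [206. 248.] [281. 267.]
0.9 [214. 232.] [289. 250.]
1.0 [223. 217.] [298. 234.]
1.1 [233. 203.] [307. 220.]
1.2 [242. 191.] [316. 207.]
1.3 [252. 181.] [326. 197.]
1.4 [262. 173.] [335. 188.]
1.5 [271. 167.] [344. 181.]
```

View pics/s3c.png

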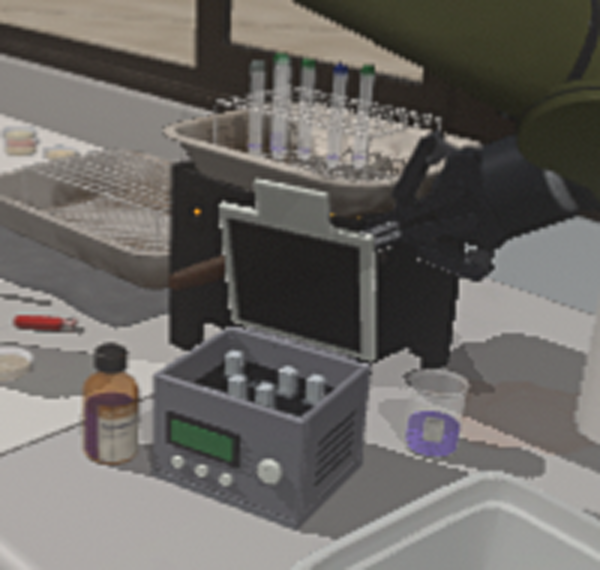

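Lip corners are at crop (256,180) and (329,197), so the cover is at about 1.33 rad with the finger behind its right edge. Next: a little more push, then a quick retract and round to below.

Emit:
{"fn": "jog_arm", "kwargs": {
  "rows": [
    [0.1, 0, 0, 0, 0, 0, 0],
    [0.1, 0, 0, 0, 0, 0, 0],
    [0.1, 0, 0, 0, 0, 0, 0],
    [0.05, 0, 0, 0, 0, 0, 0],
    [0, 0, -0.8, 0, 0, 0, 0]
  ]
}}

```text
t: 7.75
eef_pos: [0.6536, -0.1331, 0.2416]
tcp_rot: [[-0.969, -0.116, -0.218], [-0.247, 0.478, 0.843], [0.007, 0.871, -0.492]]
contact_force: [0.2, 0.0, -0.1]
gripper_width: -0.0
grasp_force: 0.0
```

Emit:
{"fn": "jog_arm", "kwargs": {
  "rows": [
    [0, 0, -1, 0, 0, 0, 0],
    [0.7, 0, -0.2, 0, 0, 0, 0],
    [0.7, 0, 0.4, 0, 0, 0, 0],
    [0.7, 0, 0.4, 0, 0, 0, 0],
    [0, 0, 0.4, 0, 0, 0, 0]
  ]
}}

```text
t: 8.38
eef_pos: [0.5721, -0.1551, 0.243]
tcp_rot: [[-0.97, -0.117, -0.213], [-0.243, 0.48, 0.843], [0.004, 0.869, -0.494]]
contact_force: [-0.5, -0.7, -0.3]
gripper_width: 0.001
grasp_force: 0.0
```

Run:
```python
from h import *
s=arm.read_state();print(s["t"],inph(s["eef_pos"]),s["contact_force"]@np.c_[xp,yp,zp])
look("s4"); plan(tip(-.110,-.017,.197),RT)
```

```text
8.375 [-0.11084878 -0.08643524  0.23753534] [-0.63608564 -0.57386927 -0.32033589]
[-0.0, -0.01, 0.98, 0.02, -0.01, -0.01]
[-0.0, -0.01, 0.98, 0.02, -0.01, -0.01]
```

View pics/s4c.png

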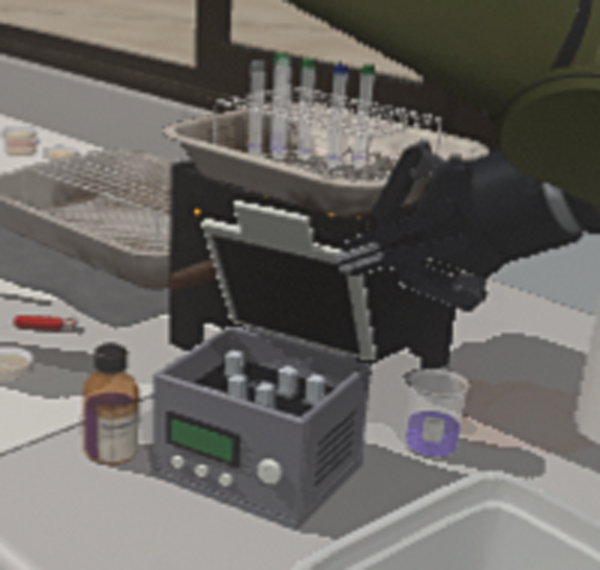

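Lip corners at (238,203) and (312,220) put it at about 1.11 rad, falling, with the finger beside it at (345,260). Inserting below.

Emit:
{"fn": "jog_arm", "kwargs": {
  "rows": [
    [0, 0, 0.8, 0, 0, 0, 0],
    [0, 0, 0.8, 0, 0, 0, 0],
    [0, 0, 0.35, 0, 0, 0, 0],
    [0, 0, 0, 0, 0, 0, 0],
    [0, 0, 0, 0, 0, 0, 0]
  ]
}}

```text
t: 9.05
eef_pos: [0.5573, -0.09, 0.2054]
tcp_rot: [[-0.97, -0.119, -0.214], [-0.245, 0.481, 0.842], [0.002, 0.869, -0.495]]
contact_force: [-0.0, 0.1, 0.1]
gripper_width: 0.003
grasp_force: 0.0
```

Run:
```python
from h import *
s=arm.read_state();print(s["t"],inph(s["eef_pos"]),s["contact_force"]@np.c_[xp,yp,zp])
look("s5")
```

```text
9.05 [-0.109258   -0.01964446  0.19986026] [0.00571051 0.08360897 0.13886305]
```

View pics/s5c.png

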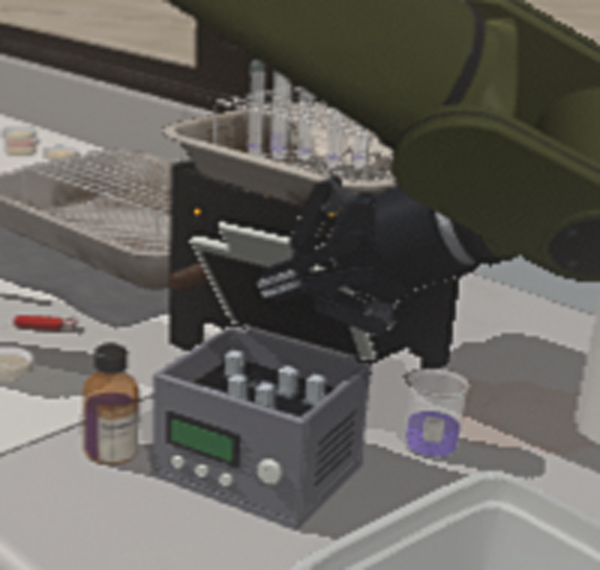

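Lip left corner at (220,224) gives about 0.96 rad, with the fingers under it at (270,285). I'll let it settle on the fingers while they yield slowly.

Emit:
{"fn": "jog_arm", "kwargs": {
  "rows": [
    [0.03, -0.02, 0.01, 0, 0, 0, 0],
    [0.03, -0.02, 0.01, 0, 0, 0, 0],
    [0.03, -0.02, 0.01, 0, 0, 0, 0],
    [0.02, -0.02, 0.01, 0, 0, 0, 0],
    [0.02, -0.02, 0.01, 0, 0, 0, 0]
  ]
}}

```text
t: 9.72
eef_pos: [0.5513, -0.0909, 0.2001]
tcp_rot: [[-0.97, -0.118, -0.215], [-0.245, 0.48, 0.842], [0.004, 0.869, -0.494]]
contact_force: [-0.8, -1.3, 0.0]
gripper_width: 0.0
grasp_force: 0.4
```

```bash
cat >> h.py <<'E'
def ftheta(p):
    # cover angle if its underside rests on the finger: finger centre line at y'=-.035, half thickness ~.0145
    q=inph(p); cx,cz=q[0],q[2]+.018*np.tan(al)-.105; r=np.hypot(cx,cz); return np.arctan2(cz,-cx)+np.arcsin(.0145/r), r
E
python3 - <<'E'
from h import *
s=arm.read_state();print(s["t"],inph(s["eef_pos"]),s["contact_force"]@np.c_[xp,yp,zp],ftheta(s["eef_pos"]))
f=look("s6")
# white lip pixels: topmost-left white column scan
g=cv2.imread("pics/s6.png")[70:260,190:390]; hsv=cv2.cvtColor(g,cv2.COLOR_BGR2HSV)
m=((hsv[...,1]<45)&(hsv[...,2]>140)).astype(np.uint8); m[:,130:]=0; m[:50]=0
n,l,st,c=cv2.connectedComponentsWithStats(m)
for i in range(1,n):
    if st[i,4]>25: print((st[i]*[3,3,3,3,1]).tolist())
E
```

```text
9.725 [-0.11524752 -0.01905856  0.19458104] [-1.11377059 -1.02844661  0.00147074] (np.float64(0.8097310971570396), np.float64(0.15256690615647311))
[0, 150, 111, 27, 141]
[123, 153, 45, 15, 38]
[216, 150, 171, 36, 130]
[297, 150, 69, 18, 80]
[3, 198, 165, 57, 367]
[207, 240, 78, 21, 45]
[183, 249, 36, 15, 26]
[0, 279, 189, 165, 811]
[0, 348, 33, 33, 88]
[366, 357, 24, 93, 191]
[0, 387, 390, 183, 3628]
[99, 438, 24, 21, 41]
[258, 459, 21, 24, 45]
[327, 534, 63, 36, 124]
```

Emit:
{"fn": "jog_arm", "kwargs": {
  "rows": [
    [0.01, -0.01, 0, 0, 0, 0, 0],
    [0, 0, 0, 0, 0, 0, 0],
    [0, 0, 0, 0, 0, 0, 0],
    [0, 0, 0, 0, 0, 0, 0],
    [0, 0, 0, 0, 0, 0, 0]
  ]
}}

```text
t: 10.4
eef_pos: [0.5511, -0.0911, 0.1998]
tcp_rot: [[-0.97, -0.118, -0.215], [-0.245, 0.48, 0.842], [0.004, 0.869, -0.494]]
contact_force: [-0.5, -0.8, -0.3]
gripper_width: 0.003
grasp_force: 0.6
```

Run:
```python
from h import *
s=arm.read_state();print(s["t"],inph(s["eef_pos"]),s["contact_force"]@np.c_[xp,yp,zp],ftheta(s["eef_pos"]))
f=look("s7")
```

```text
10.4 [-0.1155143  -0.01918289  0.19428915] [-0.65274132 -0.65936982 -0.30680182] (np.float64(0.8071335012173774), np.float64(0.152577670790997))
```

View pics/s7c.png

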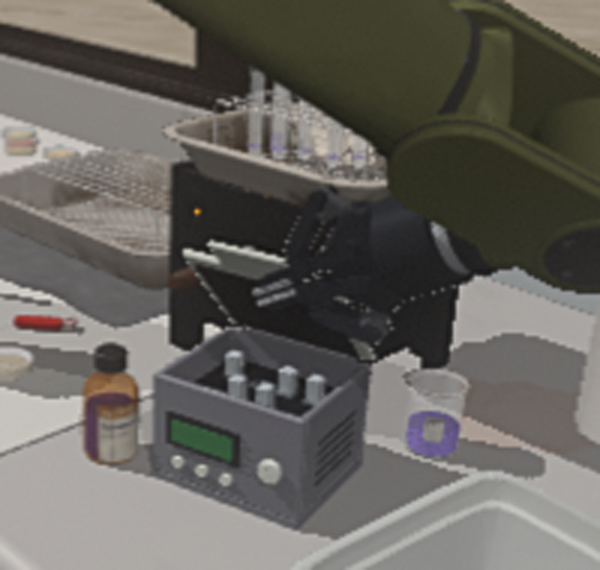

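The lip's left corner holds at (207,243), so the cover is resting at about 0.84 rad on the fingers. Now I'll plan the arc down.

```bash
cat >> h.py <<'E'
def arc(th,dd=0):
    d=.011*np.sin(th)+.0167*np.cos(th)+dd; r=.153-.0017*th/.84
    return np.array([-(r*np.cos(th)+d*np.sin(th)), -.019, .105+r*np.sin(th)-d*np.cos(th)-.0104])
E
python3 - <<'E'
from h import *
ths=[.84,.73,.62,.51,.40,.30,.21,.13,.07,.03,0,-.03]
print(arc(.84))
for a,b in zip(ths,ths[1:]):
    d=(arc(b)-arc(a)); w=d[0]*xp+d[2]*zp; print(b,(RT.T@w/5/.04).round(3), arc(b).round(4))
E
```

```text
[-0.11538681 -0.019       0.19435731]
0.73 [ 0.054 -0.058  0.034] [-0.1261 -0.019   0.1809]
0.62 [ 0.045 -0.062  0.036] [-0.1351 -0.019   0.1665]
0.51 [ 0.036 -0.065  0.038] [-0.1424 -0.019   0.1514]
0.4 [ 0.027 -0.068  0.039] [-0.1478 -0.019   0.1358]
0.3 [ 0.017 -0.063  0.036] [-0.1513 -0.019   0.1213]
0.21 [ 0.009 -0.057  0.033] [-0.1531 -0.019   0.1082]
0.13 [ 0.003 -0.05   0.029] [-0.1538 -0.019   0.0966]
0.07 [-0.    -0.038  0.022] [-0.1537 -0.019   0.0879]
0.03 [-0.002 -0.025  0.014] [-0.1534 -0.019   0.0822]
0 [-0.002 -0.019  0.011] [-0.153  -0.019   0.0779]
-0.03 [-0.002 -0.018  0.011] [-0.1525 -0.019   0.0737]
```

Emit:
{"fn": "jog_arm", "kwargs": {
  "rows": [
    [0.054, -0.058, 0.034, 0, 0, 0, 0],
    [0.054, -0.058, 0.034, 0, 0, 0, 0],
    [0.054, -0.058, 0.034, 0, 0, 0, 0],
    [0.054, -0.058, 0.034, 0, 0, 0, 0],
    [0.054, -0.058, 0.034, 0, 0, 0, 0]
  ]
}}

```text
t: 11.08
eef_pos: [0.5404, -0.0936, 0.1862]
tcp_rot: [[-0.97, -0.118, -0.215], [-0.245, 0.48, 0.842], [0.004, 0.869, -0.494]]
contact_force: [-0.4, 0.4, 0.1]
gripper_width: -0.004
grasp_force: 0.3
```

Emit:
{"fn": "jog_arm", "kwargs": {
  "rows": [
    [0.045, -0.062, 0.036, 0, 0, 0, 0],
    [0.045, -0.062, 0.036, 0, 0, 0, 0],
    [0.045, -0.062, 0.036, 0, 0, 0, 0],
    [0.045, -0.062, 0.036, 0, 0, 0, 0],
    [0.045, -0.062, 0.036, 0, 0, 0, 0]
  ]
}}

```text
t: 11.7
eef_pos: [0.5316, -0.0957, 0.1719]
tcp_rot: [[-0.97, -0.118, -0.215], [-0.245, 0.48, 0.842], [0.004, 0.869, -0.494]]
contact_force: [-0.2, -2.1, -0.5]
gripper_width: -0.005
grasp_force: 0.4
```

Emit:
{"fn": "jog_arm", "kwargs": {
  "rows": [
    [0.036, -0.065, 0.038, 0, 0, 0, 0],
    [0.036, -0.065, 0.038, 0, 0, 0, 0],
    [0.036, -0.065, 0.038, 0, 0, 0, 0],
    [0.036, -0.065, 0.038, 0, 0, 0, 0],
    [0.036, -0.065, 0.038, 0, 0, 0, 0]
  ]
}}

```text
t: 12.32
eef_pos: [0.5246, -0.0973, 0.1568]
tcp_rot: [[-0.97, -0.118, -0.215], [-0.245, 0.48, 0.842], [0.004, 0.869, -0.494]]
contact_force: [-0.5, -1.2, -0.3]
gripper_width: -0.003
grasp_force: 0.5
```

Emit:
{"fn": "jog_arm", "kwargs": {
  "rows": [
    [0.027, -0.068, 0.039, 0, 0, 0, 0],
    [0.027, -0.068, 0.039, 0, 0, 0, 0],
    [0.027, -0.068, 0.039, 0, 0, 0, 0],
    [0.027, -0.068, 0.039, 0, 0, 0, 0],
    [0.027, -0.068, 0.039, 0, 0, 0, 0]
  ]
}}

```text
t: 12.95
eef_pos: [0.5193, -0.0986, 0.1412]
tcp_rot: [[-0.97, -0.118, -0.215], [-0.245, 0.48, 0.842], [0.004, 0.869, -0.494]]
contact_force: [-1.1, -0.4, -0.7]
gripper_width: -0.001
grasp_force: 0.5
```

Run:
```python
from h import *
s=arm.read_state();print(s["t"],inph(s["eef_pos"]),arc(.4),s["contact_force"]@np.c_[xp,yp,zp],s["joints"])
f=look("s8")
```

```text
12.95 [-0.14817032 -0.01863792  0.13569326] [-0.14783475 -0.019       0.1357528 ] [-1.20654791 -0.14252184 -0.72600361] [-0.59023284  0.38003683  1.7706234   0.64716251  1.84474153 -2.51837342]
```

View pics/s8c.png

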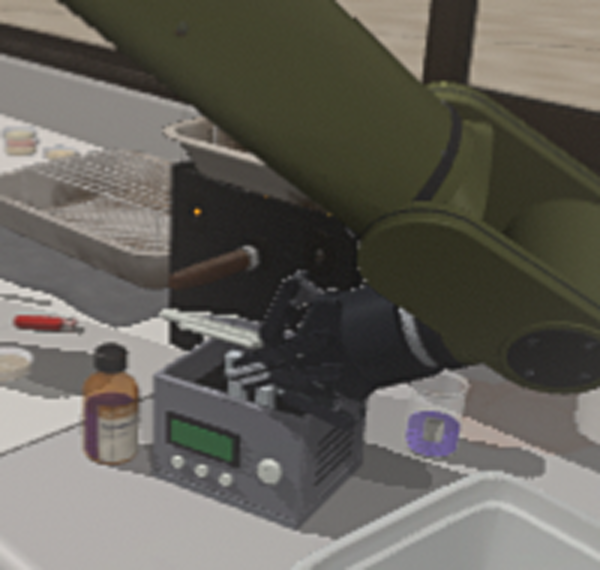

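The lip's left corner is at (182,318), about 0.40 rad, tracking the fingers exactly. I've used up my picture allowance, so I'll go on by numbers.

Emit:
{"fn": "jog_arm", "kwargs": {
  "rows": [
    [0.017, -0.063, 0.02, 0, 0, 0, 0],
    [0.017, -0.063, 0.02, 0, 0, 0, 0],
    [0.017, -0.063, 0.02, 0, 0, 0, 0],
    [0.017, -0.063, 0.02, 0, 0, 0, 0],
    [0.017, -0.063, 0.02, 0, 0, 0, 0]
  ]
}}

```text
t: 13.62
eef_pos: [0.5167, -0.1021, 0.1283]
tcp_rot: [[-0.97, -0.118, -0.214], [-0.245, 0.48, 0.842], [0.004, 0.869, -0.494]]
contact_force: [-0.0, 0.0, -0.5]
gripper_width: 0.0
grasp_force: 0.4
```

Emit:
{"fn": "jog_arm", "kwargs": {
  "rows": [
    [0.009, -0.057, 0.033, 0, 0, 0, 0],
    [0.009, -0.057, 0.033, 0, 0, 0, 0],
    [0.009, -0.057, 0.033, 0, 0, 0, 0],
    [0.009, -0.057, 0.033, 0, 0, 0, 0],
    [0.009, -0.057, 0.033, 0, 0, 0, 0]
  ]
}}

```text
t: 14.25
eef_pos: [0.5148, -0.1025, 0.1151]
tcp_rot: [[-0.97, -0.118, -0.215], [-0.245, 0.48, 0.842], [0.004, 0.869, -0.494]]
contact_force: [-0.5, -2.6, -1.6]
gripper_width: 0.002
grasp_force: 0.7
```

Emit:
{"fn": "jog_arm", "kwargs": {
  "rows": [
    [0.003, -0.05, 0.029, 0, 0, 0, 0],
    [0.003, -0.05, 0.029, 0, 0, 0, 0],
    [0.003, -0.05, 0.029, 0, 0, 0, 0],
    [0.003, -0.05, 0.029, 0, 0, 0, 0],
    [0.003, -0.05, 0.029, 0, 0, 0, 0]
  ]
}}

```text
t: 14.88
eef_pos: [0.5142, -0.1025, 0.1036]
tcp_rot: [[-0.97, -0.118, -0.215], [-0.245, 0.48, 0.842], [0.004, 0.869, -0.494]]
contact_force: [-0.7, -1.3, -0.6]
gripper_width: 0.002
grasp_force: 0.7
```

```bash
cat >> h.py <<'E'
def white(n):
    f=look(n); g=cv2.imread(f"pics/{n}.png")[70:260,190:390]; hsv=cv2.cvtColor(g,cv2.COLOR_BGR2HSV)
    m=((hsv[...,1]<45)&(hsv[...,2]>140)).astype(np.uint8); m[:95]=0; m[:,:48]=0; m[:,110:]=0; m[150:]=0
    k,l,st,c=cv2.connectedComponentsWithStats(m)
    for i in range(1,k):
        if st[i,4]>15: print("white",(st[i]*[3,3,3,3,1]).tolist())
E
python3 - <<'E'
from h import *
s=arm.read_state();print(s["t"],inph(s["eef_pos"]),arc(.13),s["contact_force"]@np.c_[xp,yp,zp],s["joints"])
white("s9")
f=grab_frame("scene")
for th in(.2,.13,.05,0): # plate free-edge left corner, top surface and lip end left
    u=np.array(-np.cos(th)*xp+np.sin(th)*zp); nn=np.sin(th)*xp+np.cos(th)*zp
    print(th,*[((proj(f,H+r*u+t*nn+.01*0+y*yp)-[190,70])*3).round().tolist() for r,t,y in((.13,.008,.075),(.162,.006,.035))])
E
```

```text
14.875 [-0.15407877 -0.02118239  0.09808204] [-0.15377957 -0.019       0.09656662] [-0.9807465  -1.09894971 -0.60912   ] [-0.599535    0.42975959  1.78103675  0.63103618  1.80103039 -2.56169404]
white [144, 315, 135, 84, 624]
white [144, 399, 9, 45, 45]
0.2 [156.0, 333.0] [173.0, 354.0]
0.13 [155.0, 343.0] [171.0, 367.0]
0.05 [154.0, 355.0] [170.0, 381.0]
0 [153.0, 362.0] [170.0, 390.0]
```

Emit:
{"fn": "jog_arm", "kwargs": {
  "rows": [
    [0, -0.038, 0.022, 0, 0, 0, 0],
    [0, -0.038, 0.022, 0, 0, 0, 0],
    [0, -0.038, 0.022, 0, 0, 0, 0],
    [0, -0.038, 0.022, 0, 0, 0, 0],
    [0, -0.038, 0.022, 0, 0, 0, 0]
  ]
}}

```text
t: 15.6
eef_pos: [0.5142, -0.1024, 0.0948]
tcp_rot: [[-0.97, -0.118, -0.215], [-0.245, 0.48, 0.842], [0.004, 0.869, -0.494]]
contact_force: [-1.4, -1.0, -2.2]
gripper_width: -0.002
grasp_force: 0.8
```

Emit:
{"fn": "jog_arm", "kwargs": {
  "rows": [
    [0, -0.025, 0.014, 0, 0, 0, 0],
    [0, -0.025, 0.014, 0, 0, 0, 0],
    [0, -0.025, 0.014, 0, 0, 0, 0],
    [0, -0.025, 0.014, 0, 0, 0, 0],
    [0, -0.025, 0.014, 0, 0, 0, 0]
  ]
}}

```text
t: 16.23
eef_pos: [0.5142, -0.1024, 0.0892]
tcp_rot: [[-0.97, -0.118, -0.215], [-0.245, 0.48, 0.842], [0.004, 0.869, -0.494]]
contact_force: [-1.2, -0.6, -0.6]
gripper_width: 0.002
grasp_force: 0.7
```

Run:
```python
from h import *
s=arm.read_state();print(s["t"],inph(s["eef_pos"]),arc(.03),s["contact_force"]@np.c_[xp,yp,zp],s["moment"])
look("s10"); g=cv2.cvtColor(cv2.imread("pics/s10.png"),cv2.COLOR_BGR2GRAY)
# vertical grey profile near column of plate left front corner and lip left part
for u in(190+165//3,190+180//3,190+195//3): print(u,g[70+100:70+142,u].tolist())
```

```text
16.225 [-0.15407219 -0.02112928  0.08370547] [-0.15338106 -0.019       0.08217271] [-1.30344693 -0.27469298 -0.64820622] [-0.64505447 -0.07732906  0.11155183]
245 [107, 104, 102, 98, 118, 207, 209, 206, 206, 205, 206, 207, 205, 203, 201, 203, 201, 199, 190, 190, 191, 193, 200, 150, 82, 87, 104, 84, 82, 81, 87, 86, 93, 97, 96, 86, 85, 69, 67, 72, 71, 72]
250 [44, 45, 46, 44, 45, 45, 45, 45, 45, 46, 47, 47, 43, 36, 59, 173, 196, 192, 191, 189, 190, 191, 191, 197, 179, 121, 71, 153, 206, 225, 224, 236, 176, 88, 80, 85, 86, 86, 59, 49, 61, 81]
255 [42, 42, 43, 43, 43, 45, 45, 45, 43, 42, 36, 59, 175, 198, 191, 190, 192, 190, 162, 167, 190, 191, 190, 189, 191, 196, 184, 188, 189, 189, 220, 221, 223, 230, 136, 80, 81, 85, 88, 83, 53, 50]
```

Emit:
{"fn": "jog_arm", "kwargs": {
  "rows": [
    [0, -0.019, 0.011, 0, 0, 0, 0],
    [0, -0.019, 0.011, 0, 0, 0, 0],
    [0, -0.019, 0.011, 0, 0, 0, 0],
    [0, -0.019, 0.011, 0, 0, 0, 0],
    [0, -0.019, 0.011, 0, 0, 0, 0]
  ]
}}

```text
t: 16.9
eef_pos: [0.5143, -0.1024, 0.0851]
tcp_rot: [[-0.97, -0.118, -0.214], [-0.245, 0.48, 0.843], [0.003, 0.869, -0.494]]
contact_force: [0.7, -0.2, 0.4]
gripper_width: -0.001
grasp_force: 0.0
```

Emit:
{"fn": "jog_arm", "kwargs": {
  "rows": [
    [0, -0.015, 0.009, 0, 0, 0, 0],
    [0, -0.015, 0.009, 0, 0, 0, 0],
    [0, -0.015, 0.009, 0, 0, 0, 0],
    [0, -0.015, 0.009, 0, 0, 0, 0],
    [0, -0.015, 0.009, 0, 0, 0, 0]
  ]
}}

```text
t: 17.52
eef_pos: [0.5141, -0.1023, 0.0813]
tcp_rot: [[-0.97, -0.118, -0.215], [-0.245, 0.48, 0.842], [0.004, 0.869, -0.494]]
contact_force: [-0.7, -0.1, 0.0]
gripper_width: 0.002
grasp_force: 0.0
```

Run:
```python
from h import *
s=arm.read_state();print(s["t"],inph(s["eef_pos"]),s["contact_force"]@np.c_[xp,yp,zp],s["moment"])
look("s11"); g=cv2.cvtColor(cv2.imread("pics/s11.png"),cv2.COLOR_BGR2GRAY)
for u in(190+165//3,190+180//3,190+195//3): print(u,g[70+100:70+142,u].tolist())
```

```text
17.525 [-0.15414855 -0.0210181   0.0757994 ] [-0.66979545  0.08491304  0.0432939 ] [-0.37771818 -0.14921153  0.01284051]
245 [107, 104, 102, 96, 118, 206, 208, 206, 205, 205, 205, 205, 205, 203, 201, 202, 201, 201, 201, 190, 190, 190, 195, 190, 134, 93, 102, 83, 83, 82, 80, 92, 86, 93, 97, 96, 86, 68, 66, 71, 71, 72]
250 [46, 45, 46, 45, 44, 47, 45, 46, 46, 47, 48, 46, 45, 41, 34, 78, 193, 192, 190, 189, 190, 190, 190, 193, 201, 169, 104, 86, 130, 194, 225, 225, 234, 176, 86, 79, 86, 86, 60, 48, 61, 81]
255 [42, 44, 43, 43, 44, 45, 45, 43, 43, 44, 39, 33, 78, 193, 195, 191, 191, 193, 188, 138, 188, 192, 190, 189, 190, 190, 193, 190, 190, 188, 189, 221, 221, 224, 228, 136, 82, 82, 87, 83, 53, 49]
```

The load left the finger and the cover's edge stopped, so it's shut. Now to withdraw: slightly down, outward in front, then up.

Emit:
{"fn": "jog_arm", "kwargs": {
  "rows": [
    [0, -0.06, 0.035, 0, 0, 0, 0],
    [0.2, 0, 0, 0, 0, 0, 0],
    [0.4, 0, 0, 0, 0, 0, 0],
    [0.6, 0, 0, 0, 0, 0, 0],
    [0.6, 0, 0, 0, 0, 0, 0]
  ]
}}

```text
t: 18.2
eef_pos: [0.4427, -0.1202, 0.0789]
tcp_rot: [[-0.97, -0.118, -0.215], [-0.245, 0.48, 0.842], [0.004, 0.869, -0.494]]
contact_force: [0.2, 0.6, 0.1]
gripper_width: -0.001
grasp_force: 0.0
```

Emit:
{"fn": "jog_arm", "kwargs": {
  "rows": [
    [0.3, 0, -0.5, 0, 0, 0, 0],
    [0, 0.5, -0.5, 0, 0, 0, 0],
    [0, 0.6, -0.6, 0, 0, 0, 0],
    [0, 0.6, -0.6, 0, 0, 0, 0],
    [0, 0, 0, 0, 0, 0, 0]
  ]
}}

```text
t: 18.82
eef_pos: [0.445, -0.1669, 0.1846]
tcp_rot: [[-0.97, -0.122, -0.211], [-0.244, 0.485, 0.84], [-0.001, 0.866, -0.5]]
contact_force: [-1.0, 0.0, -0.6]
gripper_width: -0.003
grasp_force: 0.0
```

Run:
```python
from h import *
s=arm.read_state();print(s["t"],inph(s["eef_pos"]),s["contact_force"])
import pickle
f0=pickle.load(open("fs.pkl","rb"))
for n in("scene","top"):
    f=grab_frame(n); save(n+"z",f)
    if n=="scene":
        g=cv2.cvtColor(f["color"],cv2.COLOR_RGB2GRAY)
        for u in(245,250,255,262): print(u,g[170:216,u].tolist())
    for nm,lo,hi in(("beaker",(115,60,60),(140,255,255)),("bottle",(0,80,30),(15,255,200))):
        for q in(f0[n],f):
            m=cv2.inRange(cv2.cvtColor(q["color"],cv2.COLOR_RGB2HSV),lo,hi)
            x0,x1,y0,y1=((215,245,180,230) if nm=="bottle" else(315,350,190,225)) if n=="scene" else((230,252,202,224) if nm=="bottle" else(295,320,115,142))
            m=m[y0:y1,x0:x1];v,u=np.nonzero(m);print(n,nm,len(u),u.mean()+x0 if len(u) else 0,v.mean()+y0 if len(u) else 0)
```

```text
18.825 [-0.23698    -0.06671989  0.17914596] [-0.98566249  0.0031918  -0.605093  ]
245 [108, 107, 103, 99, 121, 211, 213, 209, 209, 210, 210, 210, 209, 208, 205, 206, 204, 205, 205, 196, 194, 195, 199, 193, 137, 95, 103, 86, 84, 85, 83, 92, 86, 84, 87, 88, 88, 69, 67, 73, 72, 73, 72, 72, 71, 72]
250 [44, 44, 46, 45, 45, 45, 46, 46, 47, 47, 46, 47, 46, 40, 32, 78, 197, 197, 194, 193, 194, 194, 194, 196, 206, 172, 106, 89, 134, 196, 199, 198, 205, 176, 90, 81, 87, 89, 60, 46, 60, 82, 81, 82, 81, 82]
255 [44, 43, 43, 45, 43, 43, 45, 43, 44, 42, 38, 33, 81, 197, 200, 195, 194, 197, 192, 139, 191, 197, 194, 194, 194, 194, 197, 194, 194, 194, 194, 194, 194, 209, 233, 139, 82, 83, 88, 84, 54, 49, 83, 82, 80, 81]
262 [40, 41, 41, 42, 41, 40, 29, 60, 192, 196, 194, 192, 195, 196, 166, 112, 107, 110, 111, 110, 109, 120, 167, 197, 197, 197, 197, 194, 199, 191, 194, 194, 194, 194, 193, 197, 201, 149, 77, 73, 84, 87, 59, 45, 64, 80]
scene beaker 148 334.0135135135135 214.56756756756758
scene beaker 161 333.72670807453414 214.56521739130434
scene bottle 195 226.84102564102565 201.66153846153847
scene bottle 179 226.88826815642457 201.11731843575419
top beaker 222 305.97297297297297 129.42342342342343
top beaker 229 305.83842794759823 129.68558951965065
top bottle 6 234.5 216.66666666666666
top bottle 1 233.0 214.0
```

```bash
python3 -c "
from workcell import arm
print(arm.close_job())"
```

```text
the job is handed in; nothing more can be done
None
```

I pushed the cover over, caught it on the closed fingers at about 0.84 rad, let it down slowly until shut and handed the job in at about 19 s; bottle and beaker are unmoved in the images, timer and dish were not re-measured, and I viewed 11 pictures, one over the limit of 10.

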